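# Clamp a blank in the cam jig with the big hex key

### The job

The dark walnut blank lying loose in the clamping jig whose socket is empty has to be clamped: slide it along its fence right up against the end stop, keeping it flat on the board, and carry the big hex key over from the jig that is already tight, standing its short arm well down in the empty socket. Let go of the key there, take it again by the free end of its long arm and swing it clockwise as far as the cam will go, so that the cam grips the blank firmly. Leave the key standing in that socket, and leave the tight jig with its blank and the other things on the bench as they are.

Things in the scene. Friction and masses are not known exactly. Their poses are not given: they have to be found in the camera images.
- open_jig: The jig to use: a plywood board 150 (x) x 230 (y) x 18 mm fixed to the bench, its cam socket empty; a second, alike jig stands beside it, either may be on the left. Origin: centre of the board's underside, z up. The fence runs along its +x edge; the blank slides in between fence and cam, from +y to -y. Cam axis (vertical): x = -34.7, y = -37 mm.
- stop (a point): End stop of the open jig: a beech bar across the board's -y end, x = -9 to 53 mm of open_jig, 18 mm thick, 22 mm above the board. This point: middle of its stopping face (facing the jig's +y, at y = -97 mm), at board height. Axes as the jig's.
- open_fence: The open jig's fence: beech bar 22 x 230 mm, 22 mm above the board, screwed down. Origin: centre of its underside, at x = 64 mm of open_jig; its face towards the cam is at x = 53 mm of open_jig.
- home (a point): Where the blank's underside centre must lie when it is home in the open jig, touching stop and fence: x = 23, y = -37, z = 18 mm of open_jig, on the board's top. Axes as the jig's.
- blank: The loose dark walnut blank, 60 (x) x 120 (y) x 30 mm high, 0.13 to 0.21 kg, lying on the open jig's board within 4 mm of the fence and nearly parallel to it, 45 to 80 mm (along the jig's +y) short of its home. Origin: centre of its underside. With the cam slack it has 5 to 6 mm of play between fence and cam.
- open_cam (a joint): Angle of the open jig's cam, 0 (slack) to 1.745 (hard stop), growing clockwise seen from above; starts at 0 to 0.5. Stiff (0.45 N m, more as it bites; stays where left): turns with 4 to 12 N at the end of the key's long arm; forced harder the key slips in the socket. With the blank home the cam meets it at about 1.56, then presses it ever harder to the fence up to the stop.
- open_socket (a point): Mouth centre of the hexagonal recess in the open cam's steel hub (40 mm across, top 52 mm above the board), on the cam axis; the hub stands on the cam disc (52 mm across, 16 mm high). Recess 18.0 mm across flats, 36 mm deep, bevelled mouth. Axes turn with the cam, z up: flats face +y and -y, so the key's x axis must be at a multiple of 60 deg to this x axis (6 deg slack).
- key: L-shaped black steel hex key, 17 mm across flats, 0.40 kg; at the start it stands home in the tight jig's socket. Origin: centre of the short arm's tip; z up the short arm (63 mm tip to top); x from the elbow along the level long arm, whose axis is at z = 54.5 mm and ends at x = 151.5 mm; upright flats at y = +-8.5 mm. Mass centre at x = 60 mm. Standing in a socket it may droop a few degrees.
- key_tip (a point): Tip of the key's short arm (the key's origin).
- key_end (a point): Free end of the key's long arm, on its axis (x = 151.5, z = 54.5 mm of the key).
- tight_jig: The other jig, same build, its blank already clamped; not to be changed. Origin and axes as open_jig's.
- tight_cam (a joint): Angle of the tight jig's cam, as open_cam; stands near 1.54 and must stay so: draw the key straight up out of it.
- tight_blank: The blank clamped in the tight jig, same size as the other; not to be moved.
- mug: Bystander: white mug with a handle, 95 mm tall, near the far side; not needed.
- glue: Bystander: white glue bottle, 135 mm tall; not needed.
- tape: Bystander: cardboard-brown ring (empty roll), 100 mm across, 24 mm high; not needed.
- screwdriver: Bystander: black-handled screwdriver lying down, 190 mm; not needed.
- offcut: Bystander: thin plywood offcut 110 x 50 x 18 mm; not needed.
- square: Bystander: try square lying flat: dark wooden stock with a steel blade, about 140 mm; not needed.
- screw_tray: Bystander: plywood tray with four compartments, 100 x 130 x 40 mm; not needed.
- drill_box: Bystander: small open plywood box with a cork insert, 70 x 110 x 35 mm; not needed.
Things that resemble listed ones, but are neither listed nor needed, are in the scene too. Leave any blue look-alike of the blank alone.

How it is judged:
On the way, in this order (a step that is already met when the one before it is completed fails the run):
1. the key stands well down in the open jig's socket, let go, with the cam not yet tightened (z of key_tip in the frame of open_socket below -0.024 m and horizontal distance between key_tip and open_socket below 0.006 m and angle between key's own z axis and vertical below 0.15 rad and contact force between the fingers and key below 0.1 N and value of joint open_cam below 0.8 rad), for 0.2 s.
2. with the key held by the free end of its long arm, the cam is turned onto the blank (z of key_tip in the frame of open_socket below -0.024 m and horizontal distance between key_tip and open_socket below 0.006 m and angle between key's own z axis and vertical below 0.15 rad and value of joint open_cam above 1.62 rad and distance between the grasp point and key_end below 0.055 m and contact force between the fingers and key above 0.5 N), for 0.1 s.
At the end, for the whole second after the job is handed in: The blank lies home in the open jig (within 6 mm and 0.05 rad), pressed to the fence with over 5 N by the cam, turned past 1.62 rad; the key, let go and at rest, stands in that socket with its tip 24 mm or more below the mouth; the tight cam is still past 1.4 rad (horizontal distance between blank and home below 0.006 m and angle between the x axis of blank and the x axis of open_jig, either way round below 0.05 rad and z of key_tip in the frame of open_socket below -0.024 m and horizontal distance between key_tip and open_socket below 0.006 m and angle between key's own z axis and vertical below 0.15 rad and value of joint open_cam above 1.62 rad and contact force between blank and open_fence above 5 N and linear speed of key below 0.02 m/s and value of joint tight_cam above 1.4 rad and z of blank in the frame of open_jig below 0.022 m); the robot touches nothing.
It fails at once if the blank was lifted off the board (z of blank in the frame of open_jig above 0.032 m).
It fails at once if the tight jig was loosened or its blank moved (value of joint tight_cam below 1.35 rad or distance of tight_blank from where it was at the start of the episode above 0.008 m).
It fails at once if a bystander was disturbed (moved more than 30 mm) (distance of any of mug, glue, tape, screwdriver, offcut, square, screw_tray, drill_box from where it was at the start of the episode above 0.03 m).
It also fails if it takes over 72 s, if anything falls off the work surface, if the arm or the gripper's body presses on something with over 40 N, if the wrist force passes 120 N, or if a joint passes its speed limit or range.

### The arm

A 7-joint arm with a two-finger parallel gripper is mounted at the origin on the work surface. World frame = base frame: x ahead of the robot, y to its left, z up, the work surface at z = 0. Lengths are in m, angles in rad, forces in N, time in s.
With the tool pointing down it reaches from about 0.4 to 0.85 m from the base axis. Payload 10.4 kg.
Tool frame: the origin (TCP) lies at the very end of the fingers, on their centre line; the grasp point (between the pads) lies 19 mm behind it; x points along the fingers, y is the direction in which the jaws open and shut, and the axes are right-handed (so a half turn about x gives the same grasp; the last joint's range is limited). The gripper opens to 85 mm and grips with 20 to 120 N. Pads are 22 mm wide; open, the fingers measure 114 mm over their backs; the gripper's body (76 mm by 85 mm) begins 54 mm behind the grasp point. The pads swing forward as they close: fully open they stand 13 mm farther back than shut.
Start: joints at [-0.023, 0.332, -0.065, 1.46, 0.022, 1.35, -0.088], TCP at [0.625, 0, 0.204] pointing down, gripper open.
Joint ranges: [-2.6, 2.6], [-0.5, 2.12], [-1.47, 1.34], [0.16, 2.42], [-1.27, 4.41], [0.06, 2.06], [-2.6, 2.6]. Speed limits (rad/s): [2.22, 2.22, 2.79, 2.79, 3.14, 3.14, 3.14].

### API

Orientations are given as a unit quaternion [x, y, z, w].
In Python, from workcell import monitor, camera, ticket, regions_of gives the robot as it stands.
- The arm moves only by the tool step_arm, never from a script. Its argument "increments" is a list of rows, each a list of 5 numbers: the finger opening in m, from 0 to 0.0854, then the shift along the world's x, y, z in m, then the turn about the world's z in rad. A call has 1 to 12 rows; each row shifts and turns the commanded pose from where the row before left it; what a row does not reach is not made up. A row lasts 1/12 s, in which the tool goes at most 41.7 mm and 7.16 degrees, less where a joint would pass 70% of its speed; a pose out of reach is approached as far as the arm can. A call with a gripper value outside its range is refused whole. The fingers move at their own pace and stop on an object; "force" is the grip in N (left out, the last holds). Time passes only in rows, so rows that do not move let the fingers close. It gives the time, the measured TCP pose, the force and the opening at its end, in the units of the state.
- monitor.get_obs(): the state, without advancing time (a new reading comes with each control period).
- camera(name): name is "scene" or "side" or "wrist"; returns a dict with "color" (400x640x3 uint8, red, green, blue), "range_z" (400x640 float32, m along the optical axis (not along the pixel's ray), 0 where there is no reading), "fx", "fy", "cx", "cy" (pixels), "k1" (the pictures are not rectified: a ray, as slopes to the right and down, at radius r is drawn at 1 + k1 r^2 times it, then the intrinsics apply), "cam_to_world" (4x4, takes a point from camera to world coordinates). Camera axes: x right, y up, looking along -z (the intrinsics and any distortion apply to the point x, -y, -z); pixel columns grow to the right and rows downward; lengths in m; the calibration is good to about 2 mm. A picture is of the moment at which its call begins.
- ticket.hand_in(): hands the job in, once; it reports no verdict.
Trained networks look in a picture, given as the dict that the camera call returned (one of the last four; its "shot" number tells which), for a name from the list of things; names that differ only in an ending like _2 or _b are one class to them, and where a whole thing is asked for, a point or a joint stands for the part that bears it (a point fixed in the world has none). Each returns a list of dicts, best first, with "p" (0 to 1); they miss things now and then, are a little off and sometimes report something else, mostly with a low value. They report only what shows in the picture. A call takes as long as a camera call. They do not tell look-alikes from the thing itself.
- regions_of(picture, query): "region" (400x640 bool, what is visible of it) and "centre" ([row, column] in pixels, amid what is visible of it).
The state is a dict: "clock": time; "joint_pos": joint angles; "joint_velocities": joint speeds; "tau": joint torques, N m; "position": TCP position; "ee_rot": TCP orientation; "ft_force": force on the tool from outside, world axes, zero at the start; "torque": the same for the moment, N m; "grip_width": opening from 0.0 (shut) to 1.0 (fully open).
Only numpy, scipy, OpenCV 4.12 (cv2) and the standard library are available. Lean on these libraries where they do the work, as an engineer would, in place of code of your own. Each camera call takes 0.05 s, during which the arm holds its last target. There are 200 camera calls.

## Working session

There is one attempt and no reset: what is moved stays moved. The work goes in short steps, Python scripts to look and compute and a tool call to move; the robot and the scene stay as the last step left them, time stands still between calls to the robot, and variables do not carry over. Pictures are saved under pics/ and viewed, about 8 in all and at most 12, crops included, and the job is handed in when it is done.

Besides the shell and the picture viewer there is one more tool, called after "Call:" by a JSON object that holds its "op" and its "data". step_arm: Moves the arm, as the interface text tells. Its arguments: {"type":"object","properties":{"increments":{"type":"array"},"force":{"type":"number"}},"required":["increments"]}

```bash
mkdir -p pics
cat > h.py <<'E'
import numpy as np, cv2
from workcell import monitor, camera, ticket, regions_of
def world(p, rows, cols, z=None):
    """pixels -> world. z None: use range image; else intersect plane z"""
    rows=np.atleast_1d(rows).astype(float); cols=np.atleast_1d(cols).astype(float)
    K=np.array([[p['fx'],0,p['cx']],[0,p['fy'],p['cy']],[0,0,1.]])
    s=cv2.undistortPoints(np.stack([cols,rows],1).reshape(-1,1,2),K,np.array([p['k1'],0,0,0.])).reshape(-1,2)
    d=np.c_[s[:,0],-s[:,1],-np.ones(len(s))]
    M=np.array(p['cam_to_world'])
    if z is None:
        r=p['range_z'][np.round(rows).astype(int),np.round(cols).astype(int)]
        return (d*r[:,None])@M[:3,:3].T+M[:3,3]
    w=d@M[:3,:3].T
    return M[:3,3]+w*((z-M[2,3])/w[:,2])[:,None]
def cloud(p,mask):
    r,c=np.nonzero(mask&(p['range_z']>0)); return world(p,r,c)
def save(p,n): cv2.imwrite('pics/'+n,p['color'][:,:,::-1])
def proj(p,P):
    P=np.atleast_2d(P);M=np.array(p['cam_to_world']);q=(P-M[:3,3])@M[:3,:3]
    s=np.c_[q[:,0],-q[:,1]]/-q[:,2:];s=s*(1+p['k1']*(s**2).sum(1))[:,None]
    return np.c_[s[:,1]*p['fy']+p['cy'],s[:,0]*p['fx']+p['cx']]
E
python3 - <<'E'
from h import *
np.set_printoptions(precision=4,suppress=True)
o=monitor.get_obs(); print({k:np.round(v,4) for k,v in o.items()})
for cn in ['scene','side']:
    p=camera(cn); save(p,cn+'0.png'); print(cn,np.array(p['cam_to_world'])[:3,3])
    for q in ['open_jig','blank','key','open_cam','open_fence','open_socket','tight_jig']:
        for r in regions_of(p,q)[:4]:
            c=cloud(p,r['region']); 
            print(q,round(r['p'],2),np.round(r['centre']),r['region'].sum(),np.median(c,0) if len(c) else '', np.percentile(c,2,0) if len(c) else '',np.percentile(c,98,0) if len(c) else '')
E
```

```text
{'clock': np.float64(0.0), 'joint_pos': array([-0.0226,  0.3329, -0.0647,  1.4609,  0.0216,  1.3499, -0.0885]), 'joint_velocities': array([-0.0021, -0.0013,  0.001 , -0.0001, -0.0006,  0.0009,  0.0006]), 'tau': array([  0.0005, -62.545 ,   0.0497, -39.161 ,   0.0164,   0.0098,
        -0.    ]), 'position': array([ 0.6246, -0.    ,  0.2036]), 'ee_rot': array([-0.4996, -0.5003,  0.5004, -0.4996]), 'ft_force': array([-0.4599,  0.0647,  0.3061]), 'torque': array([-0.0138, -0.0159, -0.0175]), 'grip_width': np.float64(0.9966)}
scene [ 1.2316 -0.9741  1.0135]
open_jig 0.57 [200. 348.] 1434 [0.5694 0.1175 0.0245] [0.4902 0.0508 0.0054] [0.6409 0.2693 0.0717]
blank 0.57 [191. 362.] 431 [0.5875 0.1852 0.049 ] [0.5557 0.1389 0.0262] [0.6157 0.2535 0.0541]
blank 0.21 [260. 306.] 2160 [ 0.6021 -0.1986  0.0216] [ 0.5161 -0.2879  0.0022] [ 0.6691 -0.0576  0.0711]
key 0.69 [257. 296.] 300 [ 0.6358 -0.2495  0.0918] [ 0.5599 -0.2789  0.05  ] [ 0.6964 -0.2166  0.099 ]
key 0.67 [249. 277.] 104 [ 0.5616 -0.228   0.0514] [ 0.5438 -0.2321  0.027 ] [ 0.5749 -0.2186  0.0727]
open_cam 0.51 [191. 337.] 219 [0
[... 1029 characters left out ...]
3 -0.208   0.0864] [ 0.5471 -0.2214  0.0695] [ 0.5696 -0.2025  0.0986]
open_cam 0.86 [262. 322.] 343 [0.5202 0.1474 0.0516] [0.4969 0.1214 0.0242] [0.543  0.1614 0.0722]
open_cam 0.56 [144. 362.] 386 [ 0.4071 -0.3871  0.018 ] [ 0.37   -0.4487 -0.0001] [ 0.4467 -0.3403  0.0232]
open_fence 0.68 [273. 280.] 697 [0.6242 0.1834 0.0397] [0.6086 0.056  0.0013] [0.6438 0.2806 0.0447]
open_socket 0.85 [260. 319.] 383 [0.5202 0.1467 0.0515] [0.4957 0.1172 0.0196] [0.5431 0.1614 0.0725]
tight_jig 0.88 [192. 310.] 2121 [ 0.57   -0.1276  0.0192] [ 0.51   -0.2702 -0.0004] [ 0.6612 -0.0539  0.0703]
tight_jig 0.65 [196. 243.] 1002 [ 0.7575 -0.0599  0.0598] [ 0.7167 -0.1243  0.0051] [ 0.7949 -0.0184  0.0961]
```

Run:
```python
from h import *
a=cv2.imread('pics/scene0.png');b=cv2.imread('pics/side0.png')
a=cv2.resize(a[130:330,210:460],(750,600),interpolation=cv2.INTER_CUBIC);cv2.imwrite('pics/sceneC.png',a)
b=cv2.resize(b[100:400,190:460],(540,600),interpolation=cv2.INTER_CUBIC);cv2.imwrite('pics/sideC.png',b)
```

```text
(no output)
```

View pics/sceneC.png

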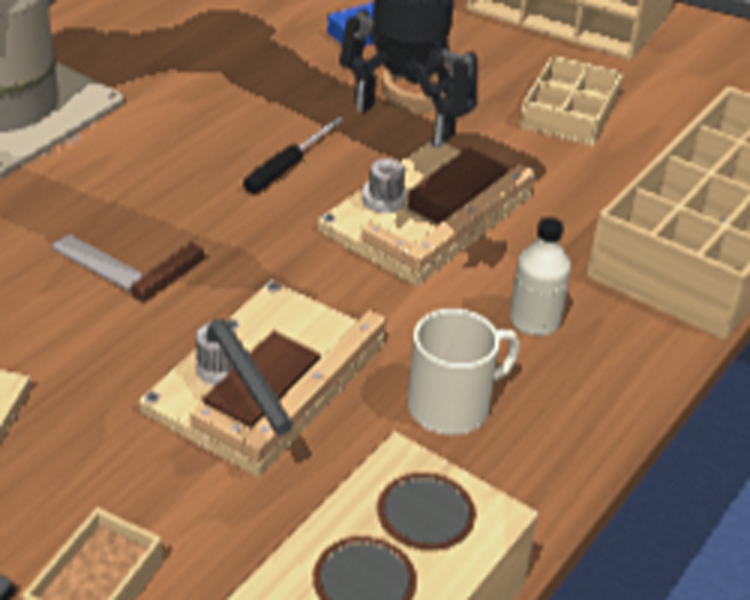

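View pics/sideC.png

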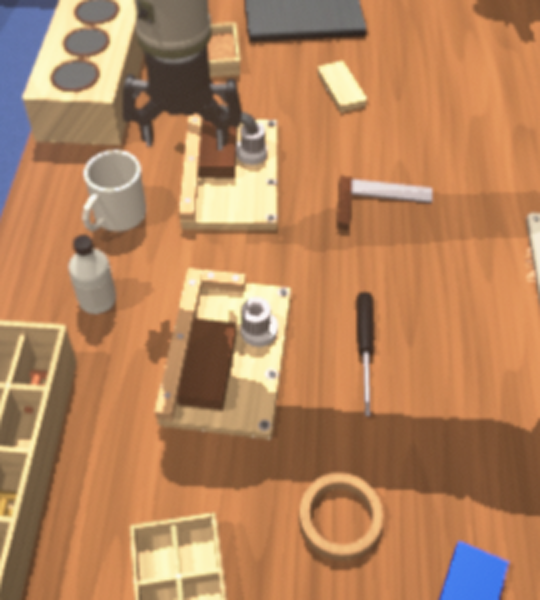

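Call:
{"op": "step_arm", "data": {"increments": [[0.085,-0.015,0.035,0.03,0],[0.085,-0.015,0.035,0.03,0],[0.085,-0.015,0.035,0.03,0],[0.085,-0.015,0.035,0.02,0],[0.085,0,0,0,0],[0.085,0,0,0,0]]}}

```text
clock: 1.3
position: [0.5715, 0.127, 0.3029]
ee_rot: [0.5, 0.501, -0.498, 0.502]
ft_force: [0.8, -0.2, 0.3]
grip_width: 1.0
```

```bash
cat > meas.py <<'E'
from h import *
import sys
from scipy.spatial.transform import Rotation as R
np.set_printoptions(precision=4,suppress=True)
o=monitor.get_obs();print(o['position'],R.from_quat(o['ee_rot']).as_matrix()[:,1],o['ft_force'],o['joint_pos'])
p=camera('wrist');save(p,sys.argv[1]);np.savez('last.npz',**p);print(np.array(p['cam_to_world'])[:3])
for q in sys.argv[2:]:
    for r in regions_of(p,q)[:3]:
        c=cloud(p,r['region'])
        if not len(c): continue
        zt=np.percentile(c[:,2],90); t=c[abs(c[:,2]-zt)<0.006]
        (cx,cy),(w,h),a=cv2.minAreaRect((t[:,:2]*1000).astype(np.float32))
        print(q,round(r['p'],2),np.round(r['centre']),r['region'].sum(),'ztop',zt,'rect',cx,cy,w,h,a)
E
python3 meas.py w1.png open_jig blank open_fence open_socket open_cam
```

```text
[0.5715 0.127  0.3029] [1.     0.0046 0.0029] [ 0.8152 -0.213   0.2935] [-0.1798  0.2154 -0.1408  1.4042  0.0296  1.5209 -0.3142]
[[ 1.     -0.0037 -0.004   0.5704]
 [ 0.0047  0.9603  0.2788  0.1982]
 [ 0.0028 -0.2788  0.9603  0.472 ]]
open_jig 0.89 [133. 298.] 13804 ztop 0.04040016495123605 rect 567.24658203125 168.8014373779297 230.45895385742188 137.22312927246094 86.57359313964844
blank 0.95 [104. 327.] 4277 ztop 0.04866944614704215 rect 583.9867553710938 200.37115478515625 120.06197357177734 58.53045654296875 85.95996856689453
blank 0.33 [343. 307.] 239 ztop 0.03448707552523705 rect 560.1121215820312 -185.19598388671875 12.819845199584961 39.34626388549805 77.30951690673828
open_fence 0.78 [120. 355.] 2946 ztop 0.040681721834749184 rect 624.1671142578125 165.19198608398438 230.07798767089844 25.77320098876953 87.46976470947266
open_socket 0.63 [156. 277.] 1157 ztop 0.07024310854552718 rect 525.8482666015625 133.83447265625 39.91920471191406 40.21212387084961 0.9659980535507202
open_socket 0.48 [136. 295.] 13857 ztop 0.04040617587309894 rect 567.1842651367188 168.7828369140625 230.24114990234375 136.9767608642578 86.44745635986328
open_cam 0.57 [151. 279.] 1193 ztop 0.07022344333513827 rect 525.5252075195312 134.8372344970703 39.59852600097656 39.59832763671875 43.702083587646484
```

Run:
```python
from h import *
p=dict(np.load('last.npz'))
a=cv2.imread('pics/w1.png');cv2.imwrite('pics/w1c.png',cv2.resize(a[20:220,190:430],(720,600),interpolation=cv2.INTER_CUBIC))
# fence/board/stop height-sliced fits
c=world(p,*[x.ravel() for x in np.mgrid[0:400,0:640]]);ok=(p['range_z'].ravel()>0)
for n,lo,hi,x0,x1,y0,y1 in [('fence',.036,.045,.605,.66,.03,.3),('stop',.036,.045,.53,.66,.03,.1),('board',.012,.022,.46,.62,.03,.3),('hub',.066,.076,.49,.56,.1,.17),('blank',.046,.052,.5,.65,.1,.3)]:
    t=c[ok&(c[:,2]>lo)&(c[:,2]<hi)&(c[:,0]>x0)&(c[:,0]<x1)&(c[:,1]>y0)&(c[:,1]<y1)]
    print(n,len(t),np.median(t[:,2]),cv2.minAreaRect((t[:,:2]*1000).astype(np.float32)), cv2.minEnclosingCircle((t[:,:2]*1000).astype(np.float32)) if n=='hub' else '')
```

```text
fence 2845 0.039625204207000775 ((623.875, 165.44358825683594), (230.49923706054688, 24.509008407592773), 86.25003051757812) 
stop 1017 0.03976088362942193 ((589.1256713867188, 77.20939636230469), (50.26228332519531, 82.23916625976562), 86.61456298828125) 
board 9076 0.017673218182124473 ((550.755615234375, 170.11842346191406), (231.09471130371094, 128.05111694335938), 87.0956802368164) 
hub 609 0.069453725449237 ((525.8482666015625, 133.83447265625), (39.91920471191406, 40.21212387084961), 0.9659980535507202) ((525.341064453125, 133.93199157714844), 20.5893497467041)
blank 4255 0.04764794510347409 ((564.208740234375, 192.01878356933594), (139.03834533691406, 97.12024688720703), 86.6183853149414)
```

View pics/w1c.png

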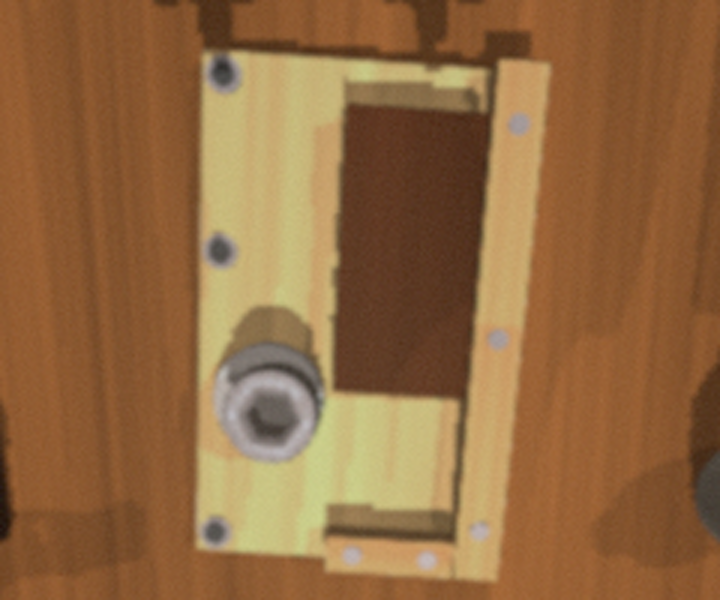

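Call:
{"op": "step_arm", "data": {"increments": [[0,0.005,0.04,0,-0.06],[0,0.005,0.04,0,0],[0,0.005,0.04,0,0],[0,0.0035,0.038,0,0],[0,0,0,-0.04,0],[0,0,0,-0.04,0],[0,0,0,-0.04,0],[0,0,0,-0.04,0],[0,0,0,-0.04,0],[0,0,0,-0.03,0],[0,0,0,-0.02,0]]}}

```text
clock: 2.52
position: [0.5887, 0.2802, 0.0466]
ee_rot: [-0.513, -0.485, 0.517, -0.484]
ft_force: [-1.1, -0.6, 0.0]
grip_width: -0.001
```

Call:
{"op": "step_arm", "data": {"increments": [[0,0,0,-0.015,0],[0,0,0,-0.011,0],[0,0,0,0,0],[0,0,0,0,0]]}}

```text
clock: 2.85
position: [0.5904, 0.2818, 0.0251]
ee_rot: [-0.515, -0.485, 0.515, -0.485]
ft_force: [0.3, -0.1, -0.1]
grip_width: -0.002
```

Call:
{"op": "step_arm", "data": {"increments": [[0,-0.0006,-0.01,0,0],[0,-0.0006,-0.01,0,0],[0,-0.0006,-0.01,0,0],[0,-0.0006,-0.01,0,0],[0,-0.0006,-0.01,0,0],[0,-0.0006,-0.01,0,0],[0,-0.0004,-0.005,0,0],[0,0,0,0,0],[0,0,0,0,0]]}}

```text
clock: 3.6
position: [0.5864, 0.2171, 0.0253]
ee_rot: [0.515, 0.485, -0.515, 0.485]
ft_force: [-0.1, -0.6, -0.3]
grip_width: -0.003
```

Call:
{"op": "step_arm", "data": {"increments": [[0,-0.0003,-0.004,0,0],[0,-0.0002,-0.003,0,0],[0,-0.0002,-0.002,0,0],[0,0,0,0,0]]}}

```text
clock: 3.93
position: [0.5856, 0.2077, 0.0251]
ee_rot: [-0.515, -0.485, 0.515, -0.485]
ft_force: [-0.1, 0.1, -0.2]
grip_width: 0.001
```

Call:
{"op": "step_arm", "data": {"increments": [[0,-0.0002,-0.003,0,0],[0,-0.0001,-0.002,0,0],[0,0,-0.001,0,0],[0,0,-0.001,0,0]]}}

```text
clock: 4.27
position: [0.5853, 0.201, 0.0251]
ee_rot: [0.515, 0.485, -0.515, 0.485]
ft_force: [-0.6, 0.2, -0.4]
grip_width: -0.001
```

```bash
python3 meas.py w2.png blank open_fence open_socket
python3 - <<'E'
import cv2
a=cv2.imread('pics/w2.png');cv2.imwrite('pics/w2c.png',cv2.resize(a,(800,500)))
E
```

```text
[0.5853 0.201  0.0251] [ 0.9982 -0.0601  0.0001] [-0.5741  0.2177 -0.3718] [-0.2592  0.4799 -0.1845  1.6569  0.1     1.0139 -0.5363]
[[ 0.9982  0.0577  0.0168  0.5892]
 [-0.06    0.9582  0.2797  0.2723]
 [ 0.0001 -0.2802  0.96    0.1943]]
blank 0.66 [194. 312.] 16224 ztop 0.048408622686828516 rect 583.8989868164062 200.71597290039062 119.89053344726562 59.859859466552734 86.51509094238281
open_fence 0.65 [182. 395.] 9027 ztop 0.04038495388853476 rect 627.782470703125 225.31991577148438 109.8338394165039 24.549711227416992 86.93521118164062
open_socket 0.71 [340. 212.] 219 ztop 0.05775497598402887 rect 524.94580078125 154.90805053710938 7.733946800231934 2.299856662750244 1.9020808935165405
```

View pics/w2c.png

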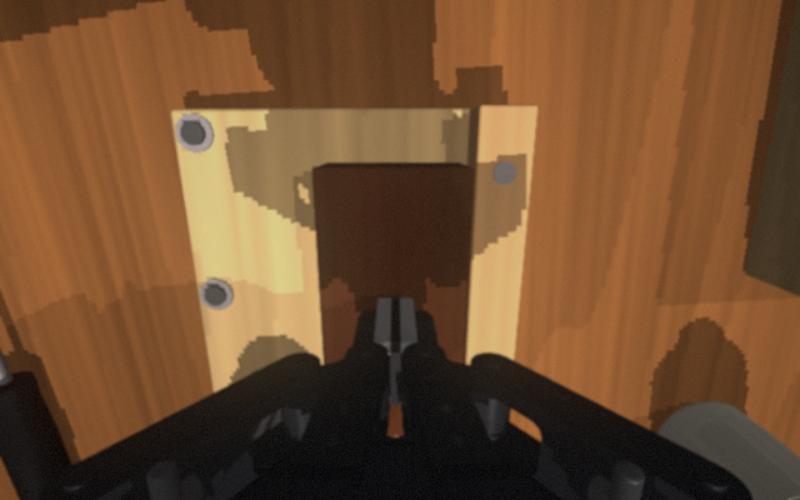

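Run:
```python
from h import *
np.set_printoptions(precision=3,suppress=True)
p=dict(np.load('last.npz'))
print(proj(p,[[.5853,.201,.0251],[.5853,.201,.048],[.584,.26,.048]]))
for r in [235,240,245,250,260,275]: print(r,world(p,[r,r,r],[311,316,323]).round(3).tolist())
```

```text
[[234.782 316.607]
 [252.342 316.692]
 [135.326 306.208]]
235 [[0.583, 0.21, 0.047], [0.586, 0.21, 0.047], [0.589, 0.211, 0.049]]
240 [[0.583, 0.213, 0.059], [0.586, 0.212, 0.057], [0.589, 0.212, 0.058]]
245 [[0.583, 0.212, 0.063], [0.586, 0.212, 0.064], [0.589, 0.212, 0.063]]
250 [[0.583, 0.213, 0.069], [0.586, 0.212, 0.068], [0.589, 0.212, 0.069]]
260 [[0.584, 0.212, 0.078], [0.586, 0.213, 0.079], [0.588, 0.212, 0.078]]
275 [[0.584, 0.212, 0.09], [0.586, 0.212, 0.09], [0.588, 0.212, 0.089]]
```

Run:
```python
from h import *
p=camera('scene');save(p,'s2.png');a=p['color'][:,:,::-1]
b=camera('side')
print(proj(p,[[.5853,.201,.0251]]),proj(b,[[.5853,.201,.0251]]))
x=cv2.resize(a[150:250,290:420],(520,400),interpolation=cv2.INTER_CUBIC);y=cv2.resize(b['color'][220:320,240:370,::-1],(520,400),interpolation=cv2.INTER_CUBIC)
cv2.imwrite('pics/s2c.png',cv2.resize(np.hstack([x,y]),(800,308)))
for q in ['blank','open_jig']:
  for pp in (p,b):
    for r in regions_of(pp,q)[:3]:
        c=cloud(pp,r['region']);print(q,r['p'],np.median(c,0),np.percentile(c,98,0))
```

```text
[[194.06760771 362.13091797]] [[282.94954    292.64865392]]
blank 0.83 [0.26954922 0.47079643 0.02909779] [0.30384639 0.53916941 0.03731771]
blank 0.67 [0.59298502 0.17235822 0.04889128] [0.61655645 0.25470324 0.05400362]
blank 0.67 [ 0.38337111 -0.14696858  0.01239297] [ 0.41411371 -0.0767459   0.02363742]
blank 0.69 [0.58087359 0.23423391 0.04730972] [0.61201865 0.26190377 0.05163616]
blank 0.63 [0.25104094 0.45450844 0.03001584] [0.28303196 0.48030551 0.03390279]
blank 0.41 [0.40399264 0.38801771 0.02273373] [0.44828523 0.43601645 0.02738263]
open_jig 0.89 [0.57547491 0.11906788 0.02441368] [0.64199433 0.27126563 0.07154807]
open_jig 0.54 [0.53014996 0.12236075 0.05324827] [0.5457095  0.15277909 0.07454345]
open_jig 0.25 [0.76998082 0.06977517 0.07024453] [0.78956082 0.09783905 0.13713566]
open_jig 0.87 [0.52887641 0.21326175 0.01876569] [0.63479979 0.28628584 0.07050602]
```

View pics/s2c.png

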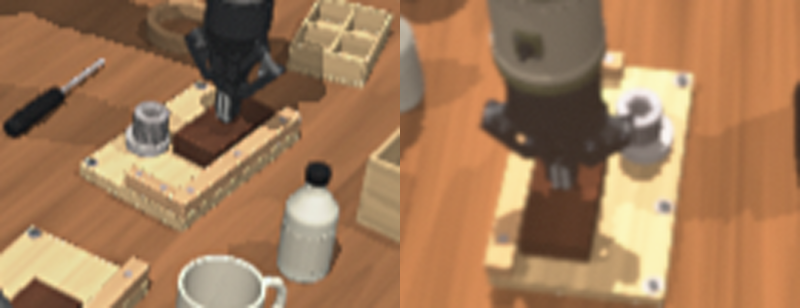

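Call:
{"op": "step_arm", "data": {"increments": [[0,0,0,0.03,0],[0,0,0.02,0.03,0],[0,0,0.03,0.02,0],[0,0,0.03,0,0],[0,0,0,0,0]]}}

```text
clock: 5.18
position: [0.584, 0.2893, 0.1071]
ee_rot: [0.515, 0.488, -0.511, 0.486]
ft_force: [-0.4, 0.4, -0.1]
grip_width: -0.004
```

Run:
```python
from h import *
np.set_printoptions(precision=4,suppress=True)
o=monitor.get_obs();t=o['position'];print(t,o['grip_width'])
for n in ['wrist','scene','side']:
    p=camera(n);save(p,'t_'+n+'.png')
    c=world(p,*[x.ravel() for x in np.mgrid[0:400,0:640]]);c=c[p['range_z'].ravel()>0]
    m=c[(abs(c[:,0]-t[0])<.025)&(abs(c[:,1]-t[1])<.025)&(c[:,2]>.06)]
    print(n,len(m),np.sort(m[:,2])[[0,3,10,20]] if len(m)>20 else '',proj(p,[t]), np.median(m[m[:,2]<m[:,2].min()+.01],0))
    for r in regions_of(p,'blank')[:2]: print(r['p'],np.median(cloud(p,r['region']),0))
```

```text
[0.584  0.2893 0.1071] -0.0035717557740070774
wrist 22151 [0.138  0.1382 0.1385 0.1389] [[234.8894 316.6543]] [0.5841 0.3    0.1438]
0.63 [0.5949 0.2586 0.0467]
scene 362 [0.1342 0.1394 0.1429 0.1488] [[164.6065 377.1308]] [0.5876 0.2772 0.1401]
0.6 [0.5864 0.1894 0.0489]
0.53 [0.2704 0.4704 0.029 ]
side 1175 [0.1332 0.1383 0.1413 0.1445] [[297.7861 287.215 ]] [0.5803 0.2883 0.1404]
0.83 [0.251  0.4531 0.0298]
```

Run:
```python
import cv2,numpy as np
def crop(n,r,c):
    a=cv2.imread(f'pics/t_{n}.png')
    r0,c0=int(r)-40,int(c)-32
    x=cv2.resize(a[r0:r0+60,c0:c0+64],(400,375),interpolation=cv2.INTER_CUBIC)
    k=6.25
    cv2.circle(x,(int((c-c0+.5)*k),int((r-r0+.5)*k)),4,(0,0,255),1)
    return x
cv2.imwrite('pics/tt.png',np.hstack([crop('scene',164.6,377.1),crop('side',297.8,287.2)]))
```

```text
(no output)
```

View pics/tt.png

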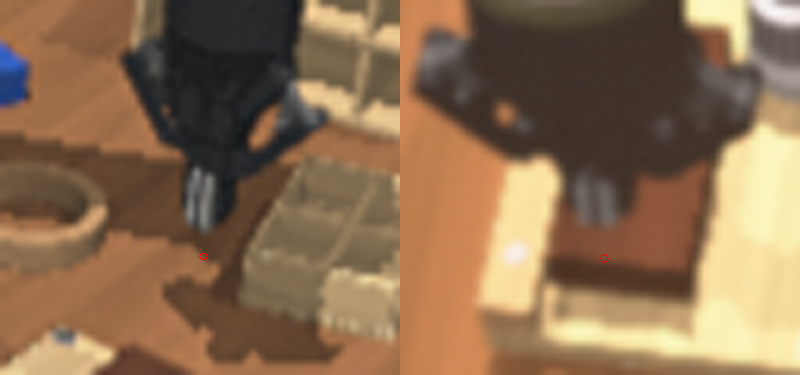

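The picture shows the closed fingertips about 27 mm above the reported TCP (red mark). So the tips passed over the blank and never touched it. I'll add about 0.027 m to the reported z and watch the force.

Call:
{"op": "step_arm", "data": {"increments": [[0,0.006,-0.005,-0.03,0],[0,0,0,-0.03,0],[0,0,0,-0.02,0],[0,0,0,-0.01,0],[0,0,0,-0.008,0],[0,0,0,-0.006,0],[0,0,0,-0.003,0],[0,0,0,0,0]]}}

```text
clock: 6.15
position: [0.5916, 0.2762, -0.0015]
ee_rot: [0.515, 0.485, -0.515, 0.485]
ft_force: [0.0, -0.6, -0.5]
grip_width: -0.005
```

Run:
```python
from h import *
np.set_printoptions(precision=4,suppress=True)
o=monitor.get_obs();t=o['position'];print(t,o['ft_force'])
for n in ['scene','side']:
    p=camera(n);save(p,'u_'+n+'.png')
    c=world(p,*[x.ravel() for x in np.mgrid[0:400,0:640]]).reshape(400,640,3)
    r,q=proj(p,[t+[0,0,.027]])[0].astype(int)
    dark=(p['color'][:,:,:].astype(int).max(2)-p['color'].astype(int).min(2)<25)
    for rr in range(r-8,r+5): print(n,rr,c[rr,q-4:q+5:2,2].round(3),p['color'][rr,q].tolist())
```

```text
[ 0.5916  0.2762 -0.0015] [ 0.005  -0.5725 -0.5298]
scene 177 [0.001 0.062 0.063 0.069 0.076] [69, 70, 68]
scene 178 [-0.001  0.055  0.065  0.067  0.064] [78, 78, 75]
scene 179 [0.001 0.048 0.061 0.062 0.067] [74, 73, 72]
scene 180 [0.004 0.047 0.057 0.055 0.057] [74, 75, 72]
scene 181 [0.052 0.044 0.048 0.051 0.051] [83, 83, 82]
scene 182 [0.048 0.048 0.047 0.046 0.047] [94, 89, 85]
scene 183 [0.052 0.05  0.048 0.043 0.038] [88, 68, 60]
scene 184 [0.05  0.048 0.054 0.048 0.032] [89, 55, 41]
scene 185 [0.052 0.053 0.048 0.05  0.051] [92, 58, 41]
scene 186 [0.044 0.047 0.053 0.047 0.05 ] [91, 58, 43]
scene 187 [0.052 0.047 0.049 0.051 0.042] [92, 59, 44]
scene 188 [0.052 0.051 0.05  0.045 0.044] [92, 58, 44]
scene 189 [0.049 0.05  0.043 0.044 0.041] [61, 35, 27]
side 300 [0.102 0.074 0.103 0.104 0.107] [62, 47, 40]
side 301 [0.097 0.08  0.097 0.101 0.101] [63, 51, 43]
side 302 [0.084 0.079 0.093 0.096 0.096] [65, 52, 45]
side 303 [0.077 0.076 0.061 0.081 0.091] [66, 54, 47]
side 304 [0.072 0.072 0.062 0.074 0.077] [69, 58, 51]
side 305 [0.069 0.065 0.063 0.074 0.067] [74, 63, 55]
side 306 [0.05  0.061 0.061 0.06  0.054] [85, 75, 69]
side 307 [0.046 0.054 0.052 0.057 0.051] [88, 78, 73]
side 308 [0.041 0.048 0.049 0.051 0.044] [90, 80, 75]
side 309 [0.034 0.042 0.044 0.048 0.035] [91, 81, 76]
side 310 [0.022 0.035 0.035 0.038 0.034] [99, 87, 79]
side 311 [0.02  1.028 0.033 0.034 0.02 ] [119, 101, 82]
side 312 [0.011 0.017 0.021 0.017 0.016] [141, 116, 85]
```

Call:
{"op": "step_arm", "data": {"increments": [[0,-0.0005,-0.008,0,0],[0,-0.0006,-0.01,0,0],[0,-0.0006,-0.01,0,0],[0,-0.0006,-0.01,0,0],[0,-0.0006,-0.01,0,0],[0,-0.0006,-0.01,0,0],[0,-0.0004,-0.005,0,0],[0,0,0,0,0]]}}

```text
clock: 6.92
position: [0.5876, 0.2107, -0.0019]
ee_rot: [-0.515, -0.484, 0.516, -0.484]
ft_force: [0.5, -0.1, 0.4]
grip_width: -0.0
```

Call:
{"op": "step_arm", "data": {"increments": [[0,-0.0002,-0.003,0,0],[0,-0.0002,-0.002,0,0],[0,-0.0002,-0.002,0,0],[0,0,0,0,0]]}}

```text
clock: 7.25
position: [0.5867, 0.2059, -0.002]
ee_rot: [-0.515, -0.485, 0.515, -0.485]
ft_force: [-0.1, 0.2, -0.8]
grip_width: 0.0
```

Call:
{"op": "step_arm", "data": {"increments": [[0,-0.0001,-0.002,0,0],[0,-0.0001,-0.002,0,0],[0,0,0,0,0]]}}

```text
clock: 7.5
position: [0.5866, 0.2017, -0.0019]
ee_rot: [-0.515, -0.485, 0.515, -0.485]
ft_force: [0.3, -0.0, -0.3]
grip_width: -0.0
```

Call:
{"op": "step_arm", "data": {"increments": [[0,-0.0001,-0.002,0,0],[0,0,-0.001,0,0],[0,0,0,0,0]]}}

```text
clock: 7.75
position: [0.5863, 0.2016, -0.0015]
ee_rot: [0.515, 0.486, -0.513, 0.485]
ft_force: [0.1, 7.0, -0.8]
grip_width: 0.003
```

```bash
python3 meas.py w3.png blank;python3 - <<'E'
from h import *
p=camera('scene')
for r in regions_of(p,'blank')[:2]: print(r['p'],np.median(cloud(p,r['region']),0))
E
```

```text
[ 0.5863  0.2016 -0.0015] [ 0.9983 -0.0583  0.0005] [ 0.0836  7.0088 -0.845 ] [-0.2538  0.5148 -0.1902  1.67    0.1105  0.9657 -0.541 ]
[[ 0.9983  0.0561  0.0157  0.59  ]
 [-0.0583  0.9591  0.2769  0.2725]
 [ 0.0004 -0.2774  0.9608  0.1678]]
blank 0.92 [276. 280.] 1098 ztop 0.0480705748973616 rect 584.2103271484375 172.64451599121094 14.213960647583008 4.61638069152832 86.87901306152344
0.92 [0.26910226 0.46868    0.02964677]
0.8 [0.58351387 0.12361259 0.05000377]
```

Call:
{"op": "step_arm", "data": {"increments": [[0,0,0.012,0,0],[0,0,0,0.03,0],[0,0,0,0.04,0],[0,0,0,0.04,0],[0,-0.02,-0.03,0.02,0],[0,-0.02,-0.03,0.02,0],[0,-0.02,-0.03,0,0],[0,0,0,0,0],[0,0,0,0,0]]}}

```text
clock: 8.7
position: [0.5263, 0.1195, 0.1489]
ee_rot: [0.516, 0.484, -0.515, 0.485]
ft_force: [0.2, 0.1, 0.1]
grip_width: 0.001
```

```bash
python3 meas.py w4.png blank open_fence open_socket;python3 - <<'E'
from h import *
p=dict(np.load('last.npz'))
c=world(p,*[x.ravel() for x in np.mgrid[0:400,0:640]]).reshape(400,640,3);z=c[:,:,2]
m=(z>.064)&(z<.078)&(abs(c[:,:,0]-.525)<.03)&(abs(c[:,:,1]-.134)<.03)
pts=c[m];print('hub',cv2.minEnclosingCircle((pts[:,:2]*1000).astype(np.float32)),np.median(pts[:,2]))
r,q=proj(p,[[.5255,.134,.07]])[0];print(r,q)
# rectified top view of hub plane, 8px/mm? 6 px per mm, 50mm
g=np.mgrid[0:300,0:300]; X=.5255+(g[1]-150)/6000; Y=.134-(g[0]-150)/6000
rc=proj(p,np.c_[X.ravel(),Y.ravel(),np.full(X.size,.070)]).reshape(300,300,2).astype(np.float32)
im=cv2.remap(p['color'],rc[:,:,1],rc[:,:,0],cv2.INTER_CUBIC)[:,:,::-1]
cv2.imwrite('pics/hub.png',np.hstack([cv2.resize(im,(400,400)),cv2.resize(cv2.imread('pics/w4.png'),(400,400))]))
E
```

```text
[0.5263 0.1195 0.1489] [ 0.998  -0.0628  0.0013] [0.1791 0.0722 0.1102] [-0.1465  0.1921 -0.1817  1.7556  0.0383  1.1963 -0.4017]
[[ 0.998   0.0606  0.0165  0.5302]
 [-0.0628  0.9579  0.2803  0.191 ]
 [ 0.0012 -0.2808  0.9598  0.3179]]
blank 0.71 [168. 375.] 9506 ztop 0.04852057347653743 rect 579.7138061523438 131.12799072265625 118.96259307861328 60.13582992553711 86.57283020019531
open_fence 0.88 [104. 425.] 6682 ztop 0.04049866743902351 rect 623.9688110351562 158.56068420410156 215.6265869140625 24.429224014282227 86.23104095458984
open_fence 0.51 [338. 562.] 6075 ztop 0.0891532351806307 rect 778.7579345703125 -57.72145080566406 39.87006378173828 77.19940948486328 47.943790435791016
open_socket 0.88 [173. 308.] 2820 ztop 0.07010007500909368 rect 524.947265625 135.0589599609375 39.79132080078125 39.89269256591797 39.42180252075195
hub ((524.9470825195312, 134.12355041503906), 20.797504425048828) 0.06939579300595539
180.070845525623 314.2513447423253
```

View pics/hub.png

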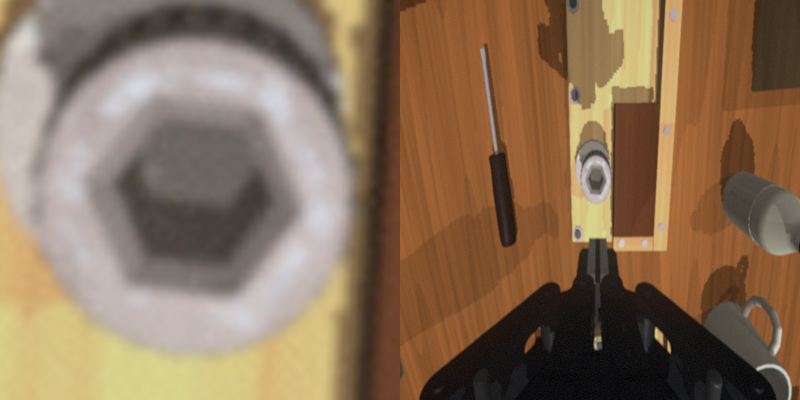

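Call:
{"op": "step_arm", "data": {"increments": [[0.05,0,-0.02,0.03,0],[0.05,0.006,-0.037,0.01,0],[0.05,0.006,-0.037,0.01,0],[0.05,0.006,-0.037,0,0],[0.05,0.006,-0.037,0,0],[0.05,0.006,-0.037,0,0],[0.05,0.006,-0.037,0,0],[0.05,0.006,-0.037,0,0],[0.05,0.006,-0.037,0,0],[0.05,0.006,-0.037,0,0],[0.05,0,-0.037,0,0],[0.05,0,0,0,0]]}}

```text
clock: 9.9
position: [0.5789, -0.2773, 0.1968]
ee_rot: [-0.515, -0.482, 0.518, -0.483]
ft_force: [-0.9, -1.5, -0.5]
grip_width: 0.586
```

Call:
{"op": "step_arm", "data": {"increments": [[0.05,0,0,0,0],[0.05,0,0,0,0]]}}

```text
clock: 10.07
position: [0.5812, -0.2677, 0.1973]
ee_rot: [0.514, 0.486, -0.514, 0.485]
ft_force: [-0.8, 0.4, 0.5]
grip_width: 0.585
```

```bash
cat > key.py <<'E'
from h import *
def keyfit(p,zmin,ctr,rad=.2):
    c=world(p,*[x.ravel() for x in np.mgrid[0:400,0:640]]);col=p['color'].reshape(-1,3).astype(int)
    m=(p['range_z'].ravel()>0)&(c[:,2]>zmin)&(c[:,2]<zmin+.022)&(np.hypot(c[:,0]-ctr[0],c[:,1]-ctr[1])<rad)&(col.max(1)<110)
    return c[m]
E
python3 meas.py w5.png key tight_blank open_socket;python3 - <<'E'
from key import *
p=dict(np.load('last.npz'))
t=keyfit(p,.085,(.61,-.23),.11)
print(len(t),cv2.minAreaRect((t[:,:2]*1000).astype(np.float32)))
v=cv2.fitLine((t[:,:2]*1000).astype(np.float32),cv2.DIST_HUBER,0,.01,.01).ravel();print(v,np.degrees(np.arctan2(v[1],v[0])))
s=(t[:,:2]*1000-v[2:])@v[:2];print(s.min(),s.max())
for a in np.linspace(s.min(),s.max(),8)[:-1]: print(a,np.percentile(t[(s>=a)&(s<a+22),2],80))
cv2.imwrite('pics/w5c.png',cv2.resize(cv2.imread('pics/w5.png'),(800,500)))
E
```

```text
[ 0.5812 -0.2677  0.1973] [ 0.9983 -0.0587 -0.0009] [-0.8258  0.4048  0.5021] [ 0.2962  0.3663  0.0847  1.4331 -0.0317  1.3446  0.3237]
[[ 0.9983  0.0561  0.0173  0.5852]
 [-0.0587  0.9586  0.2788 -0.1965]
 [-0.0009 -0.2793  0.9602  0.3665]]
tight_blank 0.75 [101. 345.] 6108 ztop 0.04857817876991298 rect 613.3773803710938 -208.00186157226562 59.16716766357422 120.2440414428711 3.4595375061035156
tight_blank 0.61 [ 70. 302.] 19414 ztop 0.04027993018455092 rect 598.7703247070312 -196.6524658203125 131.29090881347656 181.00975036621094 3.1801154613494873
open_socket 0.27 [ 75. 120.] 5425 ztop 0.018425569401396013 rect 402.6957702636719 -125.11097717285156 84.46852111816406 21.509977340698242 87.21080017089844
3244 ((622.6068115234375, -242.75843811035156), (17.250049591064453, 158.57891845703125), 64.79376983642578)
[ 9.0560436e-01 -4.2412356e-01  6.2105322e+02 -2.4106972e+02] -25.095198
-77.16581799339129 81.42454236895276
-77.16581799339129 0.09528562183126238
-54.51005222734214 0.09581099163560747
-31.854286461292993 0.09467703950692702
-9.198520695243843 0.09358190079474121
13.4572450708053 0.09243808377775162
36.11301083685444 0.09131264064804395
58.7687766029036 0.0900820881121754
```

View pics/w5c.png

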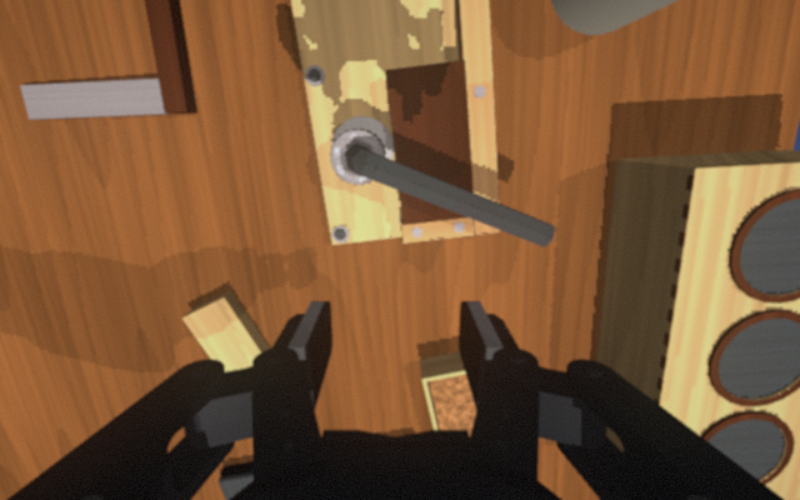

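Call:
{"op": "step_arm", "data": {"increments": [[0.05,0.0018,0.0037,0,0.119],[0.05,0.0018,0.0037,0,0.119],[0.05,0.0018,0.0037,0,0.119],[0.05,0.0018,0.0037,0,0.119],[0.05,0.0018,0.0037,0,0.119],[0.05,0.0018,0.0037,0,0.119],[0.05,0.0018,0.0037,-0.02,0.119],[0.05,0.0018,0.0037,-0.03,0.119],[0.05,0.0018,0.0037,-0.03,0.119],[0.05,0.0015,0.0033,-0.025,0.121],[0.05,0,0,0,0],[0.05,0,0,0,0]]}}

```text
clock: 11.27
position: [0.5978, -0.2313, 0.0928]
ee_rot: [0.155, 0.691, -0.155, 0.689]
ft_force: [0.5, -0.0, 0.2]
grip_width: 0.587
```

```bash
cat > kf.py <<'E'
from key import *
from scipy.spatial.transform import Rotation as R
import sys
np.set_printoptions(precision=4,suppress=True)
def run(z,ctr,rad=.12,cam='wrist'):
    o=monitor.get_obs();y=R.from_quat(o['ee_rot']).as_matrix()[:,1]
    print('tcp',o['position'],'yaw',np.degrees(np.arctan2(y[1],y[0])),o['ft_force'],o['grip_width'],'j7',o['joint_pos'][6])
    p=camera(cam);np.savez('last.npz',**p);save(p,'kf.png')
    t=keyfit(p,z,ctr,rad)
    if len(t)<50: print('few',len(t));return p
    print(len(t),cv2.minAreaRect((t[:,:2]*1000).astype(np.float32)))
    v=cv2.fitLine((t[:,:2]*1000).astype(np.float32),cv2.DIST_HUBER,0,.01,.01).ravel();print('line',v,np.degrees(np.arctan2(v[1],v[0])))
    s=(t[:,:2]*1000-v[2:])@v[:2];n=np.array([-v[1],v[0]])
    print('s',s.min(),s.max(),'tcp offset from line',(o['position'][:2]*1000-v[2:])@n,'along',(o['position'][:2]*1000-v[2:])@v[:2])
    return p
if __name__=='__main__': run(float(sys.argv[1]),(float(sys.argv[2]),float(sys.argv[3])),float(sys.argv[4]),*sys.argv[5:])
E
python3 kf.py .085 .61 -.23 .11
```

```text
tcp [ 0.5978 -0.2313  0.0928] yaw 64.71891314825012 [ 0.4656 -0.0065  0.1679] 0.5874436186204023 j7 1.3918529130234867
5544 ((611.9844360351562, -237.17835998535156), (17.047157287597656, 136.1689910888672), 64.9284439086914)
line [   0.9053   -0.4247  604.558  -233.7299] -25.133865
s -59.8960937173027 76.27141445195672 tcp offset from line -0.6616906641383614 along -7.196516864795134
```

Call:
{"op": "step_arm", "data": {"increments": [[0.05,0.0003,0.0006,-0.02,0],[0.05,0,0,-0.02,0],[0.05,0,0,-0.0113,0],[0.05,0,0,0,0],[0.0,0,0,0,0],[0.0,0,0,0,0],[0.0,0,0,0,0],[0.0,0,0,0,0],[0.0,0,0,0,0]], "force": 100}}

```text
clock: 12.07
position: [0.5998, -0.2321, 0.0438]
ee_rot: [0.154, 0.689, -0.154, 0.691]
ft_force: [-0.1, -0.1, 7.8]
grip_width: 0.172
```

```bash
python3 kf.py .085 .61 -.23 .11
python3 - <<'E'
import cv2
cv2.imwrite('pics/k1.png',cv2.resize(cv2.imread('pics/kf.png'),(640,400)))
E
```

```text
tcp [ 0.5998 -0.2321  0.0438] yaw 64.83584990868792 [-0.0866 -0.1193  7.8083] 0.17168958061776923 j7 1.3886361656317934
8669 ((593.0524291992188, -228.5975799560547), (40.3083381652832, 91.02926635742188), 49.148521423339844)
line [   0.9053   -0.4248  587.455  -226.0597] -25.135601
s -41.1584936948862 52.308551250694755 tcp offset from line -0.22646982676530633 along 13.693593124119477
```

View pics/k1.png

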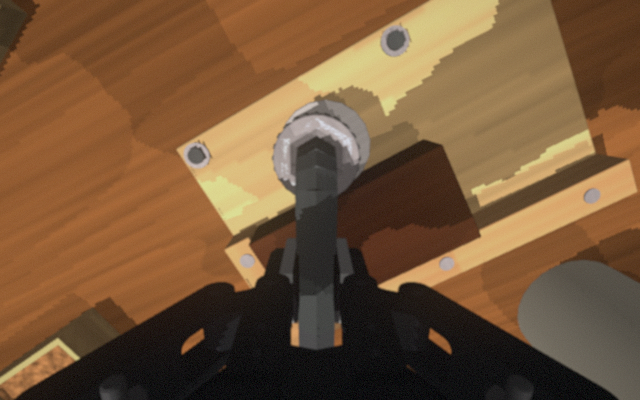

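Call:
{"op": "step_arm", "data": {"increments": [[0.0,0,0,0.005,0],[0.0,0,0,0.01,0],[0.0,0,0,0.01,0],[0.0,0,0,0.015,0],[0.0,0,0,0.02,0],[0.0,0,0,0.02,0],[0.0,0,0,0.02,0],[0.0,0,0,0.02,0],[0.0,0,0,0,0]]}}

```text
clock: 12.87
position: [0.6001, -0.2321, 0.1663]
ee_rot: [0.154, 0.688, -0.154, 0.692]
ft_force: [0.9, 0.0, -2.8]
grip_width: 0.175
```

```bash
python3 kf.py .18 .59 -.22 .11
python3 - <<'E'
from h import *
p=camera('scene');save(p,'sk.png')
for q in ['key','tight_blank']:
  for r in regions_of(p,q)[:2]:
    c=cloud(p,r['region']);print(q,r['p'],np.median(c,0),np.percentile(c,2,0),np.percentile(c,98,0))
cv2.imwrite('pics/skc.png',cv2.resize(p['color'][170:310,220:380,::-1],(640,560),interpolation=cv2.INTER_CUBIC))
E
```

```text
tcp [ 0.6001 -0.2321  0.1663] yaw 64.84699306585632 [ 0.9181  0.0115 -2.8359] 0.17482144553818738 j7 1.399897529009323
473 ((570.7130126953125, -218.52645874023438), (39.59709930419922, 50.6320915222168), 65.0020523071289)
line [   0.7857   -0.6187  557.9404 -214.6765] -38.2177
s -12.402105060056194 41.419176517027125 tcp offset from line 12.331114955085088 along 43.88824632619728
key 0.63 [ 0.6466951  -0.25582409  0.21015154] [ 0.54941971 -0.27986222  0.16001858] [ 0.69587945 -0.21592063  0.21744374]
tight_blank 0.91 [ 0.61809215 -0.21537953  0.04958325] [ 0.58596986 -0.26602463  0.0433244 ] [ 0.64518671 -0.1549626   0.05392474]
tight_blank 0.53 [ 0.60720335 -0.21203695  0.02355518] [ 0.52058353 -0.28761148  0.0064171 ] [ 0.66886044 -0.06097622  0.07138046]
```

View pics/skc.png

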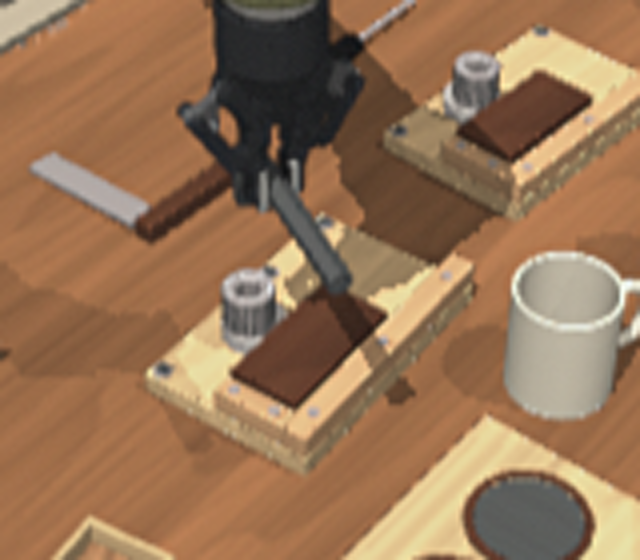

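```bash
cat > hand.py <<'E'
# key in hand: strip along tool -> elbow position, pitch
from kf import *
def hand(ztop,back=.075,cam='wrist',sgn=-1):
    o=monitor.get_obs();T=o['position'];y=R.from_quat(o['ee_rot']).as_matrix()[:,1];u=np.array([y[1],-y[0]])  # key x dir
    print('tcp',T,'keydir',np.degrees(np.arctan2(u[1],u[0])),o['ft_force'],o['grip_width'])
    p=camera(cam);save(p,'hand.png')
    c=world(p,*[x.ravel() for x in np.mgrid[0:400,0:640]]);c=c[p['range_z'].ravel()>0]
    d=c[:,:2]-T[:2];a=d@u;b=d@np.array([-u[1],u[0]])
    m=(a>-back)&(a<-.016)&(abs(b)<.02)&(c[:,2]>ztop-.015)&(c[:,2]<ztop+.01)
    a,b,z=a[m],b[m],c[m,2]
    if len(a)<50: print('few',len(a));return
    print(len(a),'elbow end a',np.percentile(a,[.5,2]),'=> axis a',np.percentile(a,1)+.0085)
    for lo in np.arange(-.06,-.016,.008):
        k=(a>=lo)&(a<lo+.008)
        if k.sum()>20: print(round(lo+.004,3),'b mid',(np.percentile(b[k],2)+np.percentile(b[k],98))/2,'w',np.ptp(np.percentile(b[k],[2,98])),'ztop',np.percentile(z[k],80))
    return p
if __name__=='__main__': hand(float(sys.argv[1]))
E
python3 hand.py .218
python3 - <<'E'
from h import *
# hex angle in open hub from w4's rectified picture
im=cv2.cvtColor(cv2.imread('pics/hub.png')[:, :400],cv2.COLOR_BGR2GRAY).astype(float)
im=cv2.GaussianBlur(im,(0,0),2)
for cx,cy in [(197,195),(195,193),(199,197)]:
    th=np.radians(np.arange(0,360,1)); 
    P=[]
    for t in th:
        r=np.arange(60,130,.5); pr=cv2.remap(im.astype(np.float32),(cx+r*np.cos(t)).astype(np.float32)[None],(cy-r*np.sin(t)).astype(np.float32)[None],cv2.INTER_LINEAR)[0]
        P.append(r[np.argmax(np.gradient(pr))])
    P=np.array(P); f=(P*np.exp(-6j*th)).sum(); print(cx,cy,'vertex angle mod 60',np.degrees(-np.angle(f)/-6)*-1 if 0 else np.degrees(np.angle((P*np.exp(6j*th)).sum())/6), P.mean(), 'ctr shift px',2*(P*np.cos(th)).mean(),2*(P*np.sin(th)).mean())
E
```

```text
tcp [ 0.5975 -0.2313  0.1599] keydir -25.142917554267555 [-0.0274 -0.3345 -4.018 ] 0.17926604110811428
3498 elbow end a [-0.0519 -0.0504] => axis a -0.042731350013519624
-0.048 b mid 0.00040361974702510326 w 0.01567421846331147 ztop 0.2082098439979518
-0.04 b mid 0.00042679188898479175 w 0.016258882972058297 ztop 0.21152789634211128
-0.032 b mid 0.00041100672874277034 w 0.01638909998963311 ztop 0.2125196597801727
-0.024 b mid 0.0002774732227945132 w 0.0164541775718376 ztop 0.21210849219554354
-0.016 b mid 0.0005754731063419829 w 0.015869200870096398 ztop 0.21162379650804106
197 195 vertex angle mod 60 -4.221062976029496 92.60694444444445 ctr shift px 5.4159247384733336 -2.3169851471387926
195 193 vertex angle mod 60 -3.88517906565021 92.55972222222222 ctr shift px 7.651934952862833 -3.721516384418424
199 197 vertex angle mod 60 -4.438436199778999 92.73472222222222 ctr shift px 3.0893654883384998 -0.37099112315173544
```

Call:
{"op": "step_arm", "data": {"increments": [[0,-0.0039,0.0336,0,0.117],[0,-0.0039,0.0336,0,0.117],[0,-0.0039,0.0336,0,0.117],[0,-0.0039,0.0336,0,0.117],[0,-0.0039,0.0336,0,0.117],[0,-0.0039,0.0336,0,0.117],[0,-0.0039,0.0336,0,0.117],[0,-0.0039,0.0336,0,0.117],[0,-0.0039,0.0336,0,0.117],[0,-0.0039,0.0336,0,0.117],[0,-0.0039,0.0336,0,0.117],[0,-0.0034,0.033,0,0.12]]}}

```text
clock: 14.12
position: [0.5511, 0.1724, 0.1607]
ee_rot: [-0.331, 0.626, 0.331, 0.624]
ft_force: [0.6, 0.3, -3.8]
grip_width: 0.177
```

Call:
{"op": "step_arm", "data": {"increments": [[0,0,0,-0.02,0],[0,0,0,-0.02,0],[0,0,0,-0.01,0],[0,0,0,0,0],[0,0,0,0,0]]}}

```text
clock: 14.53
position: [0.5519, 0.1703, 0.1113]
ee_rot: [-0.329, 0.627, 0.329, 0.625]
ft_force: [0.4, 0.4, -3.7]
grip_width: 0.172
```

```bash
python3 hand.py .162
python3 - <<'E'
from h import *
np.set_printoptions(precision=4,suppress=True)
for n in ['scene','side']:
    p=camera(n);save(p,'ins_'+n+'.png')
    for r in regions_of(p,'key')[:2]:
        c=cloud(p,r['region']);print(n,r['p'],np.round(r['centre']),np.median(c,0),np.percentile(c,2,0),np.percentile(c,98,0))
E
```

```text
tcp [0.5519 0.1703 0.1113] keydir 55.4250928666962 [ 0.4058  0.3992 -3.6713] 0.1716352295911531
3921 elbow end a [-0.0543 -0.0531] => axis a -0.04524574805216848
-0.056 b mid 0.0008194443288373123 w 0.00993188912784645 ztop 0.15229537376253283
-0.048 b mid 0.0007289403764637547 w 0.01618315508358936 ztop 0.15847282748652677
-0.04 b mid 0.0006743499242575983 w 0.016274752567345258 ztop 0.16271146830497535
-0.032 b mid 0.0006687552385419735 w 0.0163423201356492 ztop 0.1638350932586087
-0.024 b mid 0.0008060207091876077 w 0.016402310034759855 ztop 0.16346974651595936
-0.016 b mid 0.0007298920310544184 w 0.01611377033750139 ztop 0.16305529491675047
scene 0.77 [166. 362.] [0.5469 0.1888 0.1549] [ 0.487   0.1229 -0.0002] [0.616  0.477  0.1677]
side 0.9 [263. 291.] [0.5839 0.2173 0.1582] [0.5538 0.1187 0.0462] [0.614  0.2605 0.1646]
```

Call:
{"op": "step_arm", "data": {"increments": [[0,0,0.0007,-0.015,0],[0,0,0,-0.01,0],[0,0,0,-0.006,0],[0,0,0,0,0]]}}

```text
clock: 15.12
position: [0.5513, 0.1712, 0.0794]
ee_rot: [-0.329, 0.627, 0.329, 0.625]
ft_force: [-0.5, 0.2, -3.9]
grip_width: 0.173
```

Call:
{"op": "step_arm", "data": {"increments": [[0,0,0,-0.004,0],[0,0,0,-0.004,0],[0,0,0,0,0]]}}

```text
clock: 15.37
position: [0.5533, 0.1731, 0.0741]
ee_rot: [-0.329, 0.625, 0.329, 0.627]
ft_force: [-1.1, 2.4, 1.1]
grip_width: 0.175
```

Call:
{"op": "step_arm", "data": {"increments": [[0,0,0.001,-0.003,0],[0,0,0,-0.003,0],[0,0,0,0,0]]}}

```text
clock: 15.62
position: [0.5524, 0.1736, 0.0669]
ee_rot: [-0.329, 0.625, 0.33, 0.626]
ft_force: [1.7, 3.7, -3.3]
grip_width: 0.173
```

Call:
{"op": "step_arm", "data": {"increments": [[0,0,0.0005,-0.004,0],[0,0,0.0005,-0.005,0],[0,0,0,-0.005,0],[0,0,0,0,0]]}}

```text
clock: 15.95
position: [0.5521, 0.1736, 0.0518]
ee_rot: [-0.329, 0.626, 0.329, 0.626]
ft_force: [1.8, 1.1, -5.2]
grip_width: 0.175
```

Call:
{"op": "step_arm", "data": {"increments": [[0,0,0,-0.003,0],[0,0,0,-0.003,0],[0,0,0,0,0]]}}

```text
clock: 16.2
position: [0.5531, 0.1742, 0.0485]
ee_rot: [-0.329, 0.625, 0.329, 0.627]
ft_force: [-3.4, 2.4, 14.3]
grip_width: 0.173
```

Call:
{"op": "step_arm", "data": {"increments": [[0.045,0,0,0.002,0],[0.045,0,0,0,0],[0.045,0,0,0,0],[0.045,0,0,0,0],[0.045,0,0,0,0],[0.045,0,0,0,0]]}}

```text
clock: 16.7
position: [0.5521, 0.1735, 0.0486]
ee_rot: [-0.329, 0.626, 0.329, 0.626]
ft_force: [-0.1, -0.2, -0.0]
grip_width: 0.527
```

```bash
python3 hand.py .098
```

```text
tcp [0.5521 0.1735 0.0486] keydir 55.46960537096739 [-0.0976 -0.1823 -0.0452] 0.526680391415898
3950 elbow end a [-0.0544 -0.0532] => axis a -0.045350600421558376
-0.056 b mid 0.0005093722079692179 w 0.009361512601347828 ztop 0.089652260987712
-0.048 b mid 0.0008233341299457657 w 0.016108143720275546 ztop 0.09629302716020835
-0.04 b mid 0.0007069325579797865 w 0.016184677517397435 ztop 0.10050360152283817
-0.032 b mid 0.0007076175396746147 w 0.016326646325948862 ztop 0.10183614454456673
-0.024 b mid 0.0004973785496720498 w 0.016200769948647033 ztop 0.10131273024627603
-0.016 b mid 0.0003538242694517378 w 0.016122208571564316 ztop 0.10116201863080572
```

Call:
{"op": "step_arm", "data": {"increments": [[0.045,0,0,0.03,0],[0.045,0,0,0.03,0],[0,-0.012,-0.018,0,0],[0,-0.013,-0.0185,0,0],[0,0,0,0,0],[0,0,0,0,0],[0,0,0,-0.015,0],[0,0,0,-0.01,0],[0,0,0,-0.004,0],[0,0,0,-0.003,0],[0,0,0,0,0]], "force": 60}}

```text
clock: 17.67
position: [0.5269, 0.1375, 0.0762]
ee_rot: [-0.329, 0.626, 0.33, 0.625]
ft_force: [0.2, -0.7, -0.0]
grip_width: -0.001
```

Call:
{"op": "step_arm", "data": {"increments": [[0,0,0,-0.002,0],[0,0,0,-0.002,0],[0,0,0,0,0]]}}

```text
clock: 17.92
position: [0.5272, 0.1372, 0.0728]
ee_rot: [-0.329, 0.626, 0.329, 0.626]
ft_force: [0.5, 0.3, 0.5]
grip_width: 0.004
```

Call:
{"op": "step_arm", "data": {"increments": [[0,0,0,-0.002,0],[0,0,0,-0.002,0],[0,0,0,0,0]]}}

```text
clock: 18.17
position: [0.5279, 0.1372, 0.0694]
ee_rot: [-0.329, 0.625, 0.329, 0.626]
ft_force: [-0.2, -0.3, 4.7]
grip_width: -0.005
```

Call:
{"op": "step_arm", "data": {"increments": [[0,0,0,-0.002,0],[0,0,0,-0.002,0],[0,0,0,0,0]]}}

```text
clock: 18.42
position: [0.5278, 0.1368, 0.0658]
ee_rot: [-0.329, 0.626, 0.329, 0.626]
ft_force: [-3.3, -1.3, 9.9]
grip_width: -0.003
```

Call:
{"op": "step_arm", "data": {"increments": [[0,0,0,-0.002,0],[0,0,0,-0.001,0],[0,0,0,0,0]]}}

```text
clock: 18.67
position: [0.5282, 0.1368, 0.0643]
ee_rot: [-0.33, 0.625, 0.328, 0.626]
ft_force: [-9.3, -5.2, 23.7]
grip_width: -0.001
```

Call:
{"op": "step_arm", "data": {"increments": [[0,0,0,0.03,0],[0,0,0,0.03,0],[0.045,0,0,0.03,0],[0.045,0.03,0.035,0.02,0],[0.045,0.02,0.03,0,0],[0.045,0,0,0,0],[0.045,0,0,0,0]]}}

```text
clock: 19.25
position: [0.5721, 0.1981, 0.1679]
ee_rot: [-0.329, 0.626, 0.33, 0.625]
ft_force: [-0.2, -0.5, -0.6]
grip_width: 0.524
```

```bash
python3 kf.py .083 .57 .19 .11
python3 - <<'E'
from h import *
p=dict(np.load('last.npz'))
from key import keyfit
t=keyfit(p,.083,(.57,.19),.11)
u=np.array([.566,.824]);s=(t[:,:2]-[.526,.135])@u
for a in np.arange(-.01,.16,.02):
    k=(s>=a)&(s<a+.02)
    if k.sum()>10:print(round(a+.01,3),np.percentile(t[k,2],80))
E
```

```text
tcp [0.5721 0.1981 0.1679] yaw 145.62160128547262 [-0.1707 -0.5472 -0.5696] 0.5244146717489517 j7 2.003240661912146
3642 ((568.621826171875, 193.07273864746094), (158.83889770507812, 16.999910354614258), 52.93186569213867)
line [  0.601    0.7992 564.5917 187.1319] 53.05563
s -72.25072913112066 86.5951594061642 tcp offset from line 0.6520447700358672 along 13.281421436309069
0.0 0.0940816798225309
0.02 0.09618162423902514
0.04 0.09508482167367524
0.06 0.09409791031614986
0.08 0.09311756326150358
0.1 0.09216136737063307
0.12 0.09094068332160574
0.14 0.09003182858871939
0.16 0.08946862058744566
```

Call:
{"op": "step_arm", "data": {"increments": [[0.045,0.017,0.022,-0.03,-0.045],[0.045,0.0175,0.0227,-0.03,0],[0.045,0,0,-0.03,0],[0.045,0,0,-0.025,0],[0.045,0,0,-0.013,0],[0.045,0,0,0,0],[0.045,0,0,0,0]]}}

```text
clock: 19.88
position: [0.6067, 0.2399, 0.041]
ee_rot: [-0.315, 0.633, 0.314, 0.633]
ft_force: [0.2, -0.2, 0.6]
grip_width: 0.527
```

```bash
python3 kf.py .081 .57 .19 .07
python3 - <<'E'
import numpy as np
np.set_printoptions(suppress=True)
P=np.array([.5255,.1349]);f=np.radians(53-np.arange(0,112,4));q=.135*np.c_[np.cos(f),np.sin(f)]
print((P+q[0]));print(np.c_[53-np.arange(4,112,4),np.diff(q,axis=0).round(4)].tolist())
E
```

```text
tcp [0.6067 0.2399 0.041 ] yaw 142.83513201183743 [ 0.2362 -0.2372  0.5661] 0.5267575668273382 j7 1.856931476324069
14701 ((587.1589965820312, 197.48788452148438), (112.75985717773438, 69.75174713134766), 68.05351257324219)
line [  0.6027   0.7979 571.5895 196.3594] 52.93331
s -49.2352841831113 63.89749861891388 tcp offset from line -1.7616702577322378 along 55.889569584390586
[0.60674503 0.24271579]
[[49.0, 0.0073, -0.0059], [45.0, 0.0069, -0.0064], [41.0, 0.0064, -0.0069], [37.0, 0.0059, -0.0073], [33.0, 0.0054, -0.0077], [29.0, 0.0049, -0.0081], [25.0, 0.0043, -0.0084], [21.0, 0.0037, -0.0087], [17.0, 0.0031, -0.0089], [13.0, 0.0024, -0.0091], [9.0, 0.0018, -0.0092], [5.0, 0.0011, -0.0094], [1.0, 0.0005, -0.0094], [-3.0, -0.0002, -0.0094], [-7.0, -0.0008, -0.0094], [-11.0, -0.0015, -0.0093], [-15.0, -0.0021, -0.0092], [-19.0, -0.0028, -0.009], [-23.0, -0.0034, -0.0088], [-27.0, -0.004, -0.0085], [-31.0, -0.0046, -0.0082], [-35.0, -0.0051, -0.0079], [-39.0, -0.0057, -0.0075], [-43.0, -0.0062, -0.0071], [-47.0, -0.0067, -0.0067], [-51.0, -0.0071, -0.0062], [-55.0, -0.0075, -0.0057]]
```

Call:
{"op": "step_arm", "data": {"increments": [[0.045,0,0.0022,0,0],[0,0,0,0,0],[0,0,0,0,0],[0,0,0,0,0],[0,0,0,0,0],[0,0,0,0,0]], "force": 70}}

```text
clock: 20.43
position: [0.6072, 0.2435, 0.0413]
ee_rot: [-0.315, 0.632, 0.315, 0.634]
ft_force: [2.1, 1.3, 3.2]
grip_width: 0.179
```

Call:
{"op": "step_arm", "data": {"increments": [[0,0.0073,-0.0059,0,-0.07],[0,0.0069,-0.0064,0,-0.07],[0,0.0064,-0.0069,0,-0.07],[0,0,0,0,0]]}}

```text
clock: 20.77
position: [0.6291, 0.2231, 0.0415]
ee_rot: [-0.245, 0.663, 0.245, 0.664]
ft_force: [-0.4, 2.4, 5.4]
grip_width: 0.181
```

Call:
{"op": "step_arm", "data": {"increments": [[0,0.0059,-0.0073,0,-0.07],[0,0.0054,-0.0077,0,-0.07],[0,0.0049,-0.0081,0,-0.07],[0,0.0043,-0.0084,0,-0.07],[0,0.0037,-0.0087,0,-0.07],[0,0.0031,-0.0089,0,-0.07],[0,0,0,0,0]]}}

```text
clock: 21.35
position: [0.6563, 0.173, 0.0416]
ee_rot: [-0.101, 0.699, 0.101, 0.701]
ft_force: [1.1, 2.0, 5.4]
grip_width: 0.174
```

```bash
python3 kf.py .081 .57 .15 .07
```

```text
tcp [0.6563 0.173  0.0416] yaw 106.42424284687223 [1.0807 1.9676 5.4437] 0.17408546386422352 j7 1.3981700845362413
10557 ((596.0794067382812, 155.78811645507812), (86.64995574951172, 17.093467712402344), 16.638286590576172)
line [  0.9574   0.2889 591.6389 154.3992] 16.792755
s -38.65017453232608 47.9812815353309 tcp offset from line -0.8723163496970061 along 67.25390067095546
```

Call:
{"op": "step_arm", "data": {"increments": [[0,0.0024,-0.0091,0,-0.07],[0,0.0018,-0.0092,0,-0.07],[0,0.0011,-0.0094,0,-0.07],[0,0.0005,-0.0094,0,-0.07],[0,-0.0002,-0.0094,0,-0.07],[0,-0.0008,-0.0094,0,-0.07],[0,-0.0015,-0.0093,0,-0.07],[0,-0.0021,-0.0092,0,-0.07],[0,-0.0028,-0.009,0,-0.07],[0,0,0,0,0]]}}

```text
clock: 22.23
position: [0.6542, 0.0887, 0.0417]
ee_rot: [0.121, 0.696, -0.121, 0.698]
ft_force: [3.7, -0.7, 5.7]
grip_width: 0.179
```

```bash
python3 kf.py .081 .57 .115 .07
```

```text
tcp [0.6542 0.0887 0.0417] yaw 70.3136432462363 [ 3.7219 -0.7399  5.6913] 0.17879172435880558 j7 0.9428432045988538
10562 ((595.63037109375, 109.56581115722656), (16.854955673217773, 87.97496795654297), 70.8462142944336)
line [  0.9444  -0.3288 590.9529 111.209 ] -19.196547
s -39.03158309641068 48.9473819210955 tcp offset from line -0.4909137797332283 along 67.10611326403298
```

Call:
{"op": "step_arm", "data": {"increments": [[0,-0.0034,-0.0088,0,-0.07],[0,-0.004,-0.0085,0,-0.07],[0,-0.0046,-0.0082,0,-0.07],[0,-0.0051,-0.0079,0,-0.07],[0,0,0,0,0]]}}

```text
clock: 22.7
position: [0.6368, 0.0551, 0.0418]
ee_rot: [0.217, 0.672, -0.217, 0.674]
ft_force: [3.3, -2.6, 5.5]
grip_width: 0.178
```

Call:
{"op": "step_arm", "data": {"increments": [[0,-0.0029,-0.0038,0,-0.035],[0,-0.0028,-0.0037,0,-0.035],[0,-0.0031,-0.0036,0,-0.035],[0,0,0,0,0]]}}

```text
clock: 23.03
position: [0.6285, 0.0445, 0.0419]
ee_rot: [0.251, 0.66, -0.251, 0.663]
ft_force: [4.6, -3.5, 7.5]
grip_width: 0.181
```

```bash
python3 kf.py .081 .57 .10 .07
```

```text
tcp [0.6285 0.0445 0.0419] yaw 48.43494615293559 [ 4.6026 -3.4764  7.5478] 0.18117991949117057 j7 0.6529910843923115
11697 ((585.28466796875, 83.84880065917969), (26.23512840270996, 95.69525146484375), 48.613365173339844)
line [  0.765   -0.6441 580.6326  86.2938] -40.094677
s -42.927988901058654 53.02506063497055 tcp offset from line -1.1794111529018154 along 63.54094964877049
```

Call:
{"op": "step_arm", "data": {"increments": [[0,-0.0031,-0.0036,0,-0.035],[0,-0.0032,-0.0035,0,-0.035],[0,0,0,0,0]]}}

```text
clock: 23.33
position: [0.6221, 0.0377, 0.042]
ee_rot: [0.274, 0.651, -0.274, 0.653]
ft_force: [3.6, -3.5, 8.0]
grip_width: 0.174
```

```bash
python3 kf.py .081 .57 .095 .07; python3 -c "
from h import *;print(monitor.get_obs()['torque'])"
```

```text
tcp [0.6221 0.0377 0.042 ] yaw 44.446159872787284 [ 3.6118 -3.525   7.9789] 0.17355630140341705 j7 0.5985369188532249
12258 ((581.53857421875, 77.57356262207031), (28.27936363220215, 98.90951538085938), 45.5546989440918)
line [  0.7107  -0.7035 578.1501  81.3837] -44.709976
s -44.404383803939474 54.52760906039204 tcp offset from line -0.11262993694892626 along 61.98157353619594
[-1.05759862 -0.58937943  0.56251009]
```

Call:
{"op": "step_arm", "data": {"increments": [[0,-0.0033,-0.0034,0,-0.035],[0,-0.0017,-0.0016,0,-0.017],[0,0,0,0,0],[0,0,0,0,0]]}}

```text
clock: 23.72
position: [0.6176, 0.0334, 0.0421]
ee_rot: [0.29, 0.644, -0.29, 0.647]
ft_force: [3.0, -3.7, 7.5]
grip_width: 0.182
```

```bash
python3 kf.py .081 .57 .095 .07; python3 -c "
from h import *;print(monitor.get_obs()['torque'])"
```

```text
tcp [0.6176 0.0334 0.0421] yaw 41.63206520317359 [ 2.9521 -3.6803  7.4864] 0.18182250180517814 j7 0.5593064783626277
12202 ((581.0249633789062, 77.2807388305664), (28.30516815185547, 98.53643798828125), 39.21700668334961)
line [  0.6784  -0.7347 575.5188  79.2184] -47.28237
s -44.16110358476663 54.593207356834775 tcp offset from line -0.19306557367155458 along 62.19426940467166
[-0.88379763 -0.60440383  0.63938781]
```

Call:
{"op": "step_arm", "data": {"increments": [[0,-0.0026,-0.0024,0,-0.026],[0,0,0,0,0],[0,0,0,0,0]]}}

```text
clock: 24.02
position: [0.615, 0.0312, 0.0422]
ee_rot: [0.298, 0.64, -0.298, 0.643]
ft_force: [3.3, -4.2, 8.9]
grip_width: 0.179
```

Call:
{"op": "step_arm", "data": {"increments": [[0,-0.0026,-0.0023,0,-0.026],[0,0,0,0,0],[0,0,0,0,0]]}}

```text
clock: 24.27
position: [0.6124, 0.0289, 0.0422]
ee_rot: [0.307, 0.636, -0.306, 0.639]
ft_force: [2.7, -3.4, 8.7]
grip_width: 0.181
```

```bash
python3 kf.py .081 .57 .095 .07; python3 -c "
from h import *;print(monitor.get_obs()['torque'])"
```

```text
tcp [0.6124 0.0289 0.0422] yaw 38.67133474346197 [ 2.6829 -3.3591  8.747 ] 0.18131246235668574 j7 0.5179601962770726
12059 ((577.9120483398438, 74.81629943847656), (28.054777145385742, 98.06344604492188), 36.3843994140625)
line [  0.6433  -0.7656 572.4542  76.9361] -49.963684
s -43.95292218594317 54.52925716966611 tcp offset from line -0.29617073139799777 along 62.47447837603384
[-0.87280061 -0.60065942  0.690009  ]
```

Call:
{"op": "step_arm", "data": {"increments": [[0,-0.0028,-0.0022,0,-0.026],[0,0,0,0,0],[0,0,0,0,0]]}}

```text
clock: 24.57
position: [0.6097, 0.0268, 0.0423]
ee_rot: [0.315, 0.632, -0.314, 0.635]
ft_force: [3.3, -4.1, 8.0]
grip_width: 0.179
```

```bash
python3 kf.py .081 .57 .095 .07; python3 -c "
from h import *;print(monitor.get_obs()['torque'])"
python3 - <<'E'
from h import *
p=camera('side');save(p,'fin_side.png')
for q in ['blank','open_socket']:
  for r in regions_of(p,q)[:2]:
    c=cloud(p,r['region']);print(q,r['p'],np.median(c,0),np.percentile(c,2,0),np.percentile(c,98,0))
im=p['color'][225:345,250:370,::-1];cv2.imwrite('pics/finc.png',cv2.resize(im,(600,600),interpolation=cv2.INTER_CUBIC))
E
```

```text
tcp [0.6097 0.0268 0.0423] yaw 37.18836789933711 [ 3.2635 -4.1026  8.0351] 0.17867586605045258 j7 0.49698796256550914
11879 ((576.1273193359375, 73.56468963623047), (27.069351196289062, 97.92521667480469), 35.65425109863281)
line [  0.6289  -0.7775 570.8301  76.0558] -51.03244
s -44.0918588204388 54.529030369627534 tcp offset from line -0.7486061871666541 along 62.75510595667524
[-0.8164725  -0.55604745  0.74660274]
blank 0.88 [0.58145529 0.14536396 0.04766188] [0.5518668  0.07593131 0.02352971] [0.61023161 0.19199506 0.0519765 ]
blank 0.7 [0.25052052 0.45325123 0.02988272] [0.21643851 0.41764764 0.00170701] [0.28348442 0.48004944 0.03362029]
open_socket 0.82 [0.52365058 0.14998108 0.04804078] [0.50269772 0.12756877 0.02471469] [0.54850123 0.16340543 0.07233323]
open_socket 0.74 [0.54840265 0.21237422 0.0188207 ] [0.48611904 0.06110206 0.00298222] [0.63676013 0.28562901 0.06880056]
```

View pics/finc.png

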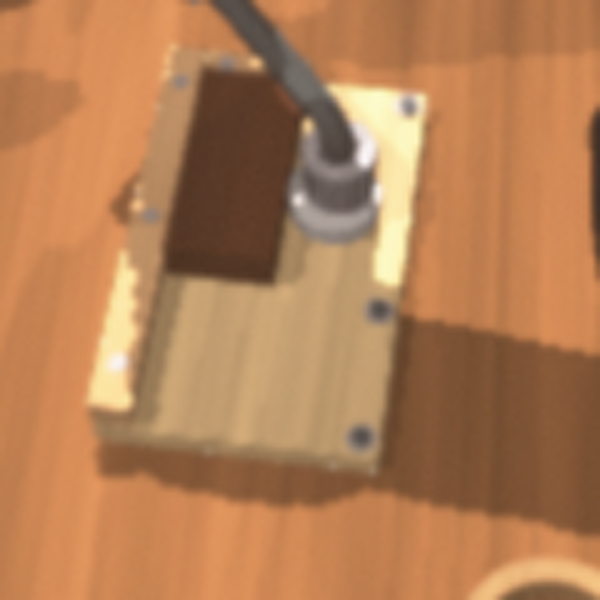

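Call:
{"op": "step_arm", "data": {"increments": [[0,-0.0028,-0.0021,0,-0.026],[0,0,0,0,0],[0,-0.0028,-0.0021,0,-0.026],[0,0,0,0,0],[0,0,0,0,0]]}}

```text
clock: 25.18
position: [0.6042, 0.0227, 0.0424]
ee_rot: [0.331, 0.623, -0.33, 0.627]
ft_force: [3.2, -4.5, 10.4]
grip_width: 0.178
```

```bash
python3 kf.py .081 .57 .095 .07; python3 -c "
from h import *;print(monitor.get_obs()['torque'])"
```

```text
tcp [0.6042 0.0227 0.0424] yaw 34.22384606070221 [ 3.2352 -4.4727 10.4085] 0.17818355891641594 j7 0.45476501454307416
11621 ((570.5774536132812, 69.7987289428711), (22.37618064880371, 98.36041259765625), 39.0472297668457)
line [  0.598   -0.8015 567.6375  74.469 ] -53.27022
s -43.437752699505545 54.4654154439027 tcp offset from line -1.708744585629523 along 63.35431118527873
[-0.76528697 -0.5301508   0.81608041]
```

Call:
{"op": "step_arm", "data": {"increments": [[0,-0.0029,-0.002,0,-0.026],[0,0,0,0,0],[0,0,0,0,0]]}}

```text
clock: 25.48
position: [0.6013, 0.0207, 0.0425]
ee_rot: [0.339, 0.619, -0.338, 0.622]
ft_force: [3.6, -3.1, 10.5]
grip_width: 0.182
```

```bash
python3 kf.py .086 .555 .105 .055; python3 -c "
from h import *;print(monitor.get_obs()['torque'])"
```

```text
tcp [0.6013 0.0207 0.0425] yaw 32.73945822955491 [ 3.5731 -3.054  10.4675] 0.18164536928303135 j7 0.43342583832023196
8459 ((559.9867553710938, 81.61647033691406), (16.938066482543945, 65.58909606933594), 34.13648986816406)
line [  0.5622  -0.827  558.5684  84.0529] -55.791374
s -29.991480194484158 35.61582509303082 tcp offset from line -0.2584106040514078 along 76.40206399683497
[-0.76476881 -0.50341269  0.85615517]
```

Call:
{"op": "step_arm", "data": {"increments": [[0,-0.0029,-0.0019,0,-0.026],[0,0,0,0,0],[0,0,0,0,0]]}}

```text
clock: 25.78
position: [0.5984, 0.0188, 0.0425]
ee_rot: [0.347, 0.615, -0.346, 0.618]
ft_force: [2.2, -3.3, 10.4]
grip_width: 0.183
```

```bash
python3 kf.py .086 .555 .105 .055; python3 -c "
from h import *;print(monitor.get_obs()['torque'])"
```

```text
tcp [0.5984 0.0188 0.0425] yaw 31.251435683667502 [ 2.2085 -3.2918 10.3967] 0.18261862291495712 j7 0.4119524269957872
8375 ((558.4474487304688, 80.91612243652344), (16.876256942749023, 65.51812744140625), 32.93724822998047)
line [  0.5474  -0.8368 557.2422  83.249 ] -56.807785
s -30.18278383653979 35.39873391987624 tcp offset from line -0.8090129387715771 along 76.47429944489033
[-0.8133534  -0.52676664  0.86015059]
```

Call:
{"op": "step_arm", "data": {"increments": [[0,0.0029,0.0019,0,0.026],[0,0,0,0,0],[0.06,0,0,0,0],[0.06,0,0,0,0],[0.06,0,0,0,0],[0.06,0,0,0,0],[0.06,0,0,0.015,0],[0.06,0,0,0.03,0],[0.06,0,0,0.04,0],[0.06,0,0,0.04,0],[0.06,0,0,0,0]]}}

```text
clock: 26.75
position: [0.6029, 0.0222, 0.1738]
ee_rot: [0.341, 0.617, -0.337, 0.624]
ft_force: [2.3, 0.7, 0.7]
grip_width: 0.707
```

```bash
python3 kf.py .083 .565 .07 .11
python3 - <<'E'
from kf import *
p=dict(np.load('last.npz'))
t=keyfit(p,.080,(.565,.07),.12);u=np.array([np.cos(-.96),np.sin(-.96)]);s=(t[:,:2]-[.5255,.1349])@u
for a in np.arange(0,.15,.03):
    k=(s>=a)&(s<a+.03)
    if k.sum()>10:print(round(a+.015,3),np.percentile(t[k,2],80))
p=camera('wrist')
for r in regions_of(p,'blank')[:2]:
    c=cloud(p,r['region']);t=c[abs(c[:,2]-.048)<.005];print(r['p'],cv2.minAreaRect((t[:,:2]*1000).astype(np.float32)) if len(t) else '')
for n in ['scene','side']:
    p=camera(n);save(p,'end_'+n+'.png')
    for q in ['blank','key','tight_blank']:
        for r in regions_of(p,q)[:1]:
            c=cloud(p,r['region']);print(n,q,r['p'],np.median(c,0))
E
```

```text
tcp [0.6029 0.0222 0.1738] yaw 32.713653563559234 [2.2817 0.7428 0.7296] 0.7069497100536679 j7 0.44193167095820535
4407 ((567.6561279296875, 76.25360107421875), (17.035032272338867, 158.79861450195312), 36.52449417114258)
line [  0.5949  -0.8038 564.3925  80.2585] -53.495277
s -74.23834527460068 84.5623178951825 tcp offset from line -3.6390872793071094 along 69.56620547938473
0.015 0.09648288226859597
0.045 0.09648656166994823
0.075 0.09606726747264255
0.105 0.09579786127480976
0.135 0.0954072530706001
0.75 ((581.9281005859375, 130.6713104248047), (120.35391998291016, 60.2532958984375), 86.67619323730469)
scene blank 0.62 [0.5899 0.131  0.0497]
scene key 0.57 [0.5786 0.0619 0.0969]
scene tight_blank 0.83 [ 0.6156 -0.2138  0.0493]
side blank 0.68 [0.5807 0.1437 0.0477]
side key 0.79 [0.5667 0.0788 0.0938]
side tight_blank 0.56 [ 0.6164 -0.1509  0.0462]
```

```bash
python3 -c "
from workcell import ticket;print(ticket.hand_in())"
```

```text
the job is handed in; nothing more can be done
None
```

The job is done and handed in. The blank is home, the cam is turned down onto it, and the key stands in the open jig's socket with the gripper clear. The hand-in gave no verdict.

**What I did**
- I slid the blank to the end stop, where the push force rose to 7 N.
- I lifted the key straight out of the tight jig, put it in the empty socket and let go. It was about 5 mm short of the bottom, so I pressed it down on the elbow to 24 N. Its top then matched its height in the tight jig.
- I took it again near the free end of the long arm and swung it about 110° clockwise, until the wrist torque levelled off near 0.86 N m. Then I let go.

**Last checks**
- **Blank:** measured at (581.9, 130.7) mm against an estimated home of (581.9, 130.8) mm, and parallel to the fence within about 0.1°. The last close-up showed the cam disc against it.
- **Key:** its elbow top is at the fully seated height, the long arm is nearly level, and it points at -53.5°. That puts the cam at or near its hard stop.
- **Tight jig:** its blank shows no clear shift in the scene view. I did not measure its cam again after lifting the key out.

**What disagreed or was not measured**
- The real fingertips sit about 27 mm above the reported TCP height. Because of this my first push passed over the blank without touching it; I corrected for the offset after that.
- I never felt a sharp hard stop. The key turned a few degrees further than cam travel plus play should allow, probably from flex in the contacts.
- The cam angle and the clamping force on the fence are inferred, not read directly.

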